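# Transfer a locating pin from the ejector holder to the drill fixture

### The arm

A 6-joint arm with a two-finger parallel gripper is mounted at the origin on a cart in front of the work surface, level with it; the furniture and walls round the work are solid. World frame = base frame: x ahead of the robot, y to its left, z up, the work surface at z = 0. Lengths are in m, angles in rad, forces in N, time in s.
With the tool pointing down it reaches from about 0.3 to 0.875 m from the base axis. Payload 4.2 kg.
Tool frame: the origin (TCP) lies on the centre line of the jaws, within the pads' length; the fingertips stand 19 mm ahead of it and the grasp point (between the pads) is the TCP (finger_overhang is the distance from the TCP to the fingertips, in m); z points along the fingers, y is the line along which they close (so a half turn about z gives the same grasp; the last joint's range is limited). The gripper opens to 85 mm and grips with 20 to 120 N. Pads are 22 mm wide; open, the fingers measure 114 mm over their backs; the gripper's body (76 mm by 85 mm) begins 54 mm behind the grasp point. The pads swing forward as they close: fully open they stand 13 mm farther back than shut.
Start: joints at [-1.189, 0.32, 1.565, -0, 1.257, -0.02], TCP at [0.225, -0.529, 0.25] pointing down, gripper open.
Joint ranges: [-3.11, 3.11], [-0.84, 2.01], [0.21, 2.61], [-1.34, 4.49], [0.05, 2.63], [-2.56, 2.56]. Speed limits (rad/s): [2.57, 2.57, 3.14, 3.14, 3.14, 3.14].

### API

Orientations are given as a rotation vector (axis times angle).
In Python, from plant import * gives the robot as it stands.
- The arm moves only by the tool drive_tool, never from a script. Its argument "plan" is a list of rows, each a list of 3 entries, a list of its own where there are three numbers: the shift along the tool's x, y, z in units of 30 mm (1.0 is 30 mm), then the turn, a rotation vector about the tool's x, y, z in units of 10 degrees (1.0 is 10 degrees), then the opening, from 0 (shut) to 1 (fully open). A call has 1 to 20 rows; each row shifts and turns the commanded pose from where the row before left it, along the tool's axes as they then stand; what a row does not reach is not made up. A row lasts 1/8 s, in which the tool goes at most 62.5 mm and 10.7 degrees, less where a joint would pass 70% of its speed; a pose out of reach is approached as far as the arm can. A call is refused whole if a number of a shift passes 1 or a number of a turn 1, either way. A call with a gripper value outside its range is refused whole. The fingers move at their own pace and stop on an object; "grip_force" is the grip in N (left out, the last holds). Time passes only in rows, so rows that do not move let the fingers close. It gives the time, the measured TCP pose, the force, the opening and the grip force at its end, in the units of the state.
- get_state(): the state, without advancing time (a new reading comes with each control period).
- capture(name): name is "scene" or "side" or "wrist"; returns a dict with "pixels" (400x640x3 uint8, red, green, blue), "depth" (400x640 float32, m along the optical axis (not along the pixel's ray), 0 where there is no reading), "mtx" (3x3 intrinsics, pixels), "world_from_camera" (4x4, takes a point from camera to world coordinates); the wrist camera has in their place "hand_eye" (4x4, takes a point from camera to tool coordinates, whose origin is the TCP and whose axes are the flange's). Camera axes: x right, y up, looking along -z (the intrinsics and any distortion apply to the point x, -y, -z); pixel columns grow to the right and rows downward; lengths in m; the calibration is good to about 2 mm. The wrist camera is an equidistant fisheye: a pixel r from the principal point sees the ray r / f radians off the axis. A picture is of the moment at which its call begins: read the wrist's pose just before it.
- close_job(): hands the job in; it is judged then, once.
The state is a dict: "clock": time; "joint_positions": joint angles; "joint_vel": joint speeds; "tau": joint torques, N m; "eef_pos": TCP position; "ee_rot": TCP orientation; "contact_force": force on the tool from outside, world axes, zero at the start; "moment": the same for the moment, N m; "opening": opening from 0.0 (shut) to 1.0 (fully open); "grip_force": force on a finger pad.
Only numpy, scipy, OpenCV 4.12 (cv2) and the standard library are available. Lean on these libraries where they do the work, as an engineer would, in place of code of your own. Each camera call takes 0.05 s, during which the arm holds its last target. There are 200 camera calls.

### The job

Press the lever of the ejector holder so that the sunk locating pin rises out of its pocket and can be taken. Put the pin upright into the empty blind bore of the fixture block and press it straight down until it is fully home, standing as high as the fixed pin beside it. Then let go, and leave the screwdriver, the tape measure and the bearing where they lie.

Things in the scene. Friction and masses are not known exactly. Their poses are not given: they have to be found in the camera images.
- ejector_holder: grey painted block, 80 (x) x 76 (y) x 66 mm high, on a 6 mm foot flange 108 x 100 mm, screwed to the bench; origin at the centre of its underside. In its top, on the centre, a round pocket of 31.6 mm diameter in which the locating pin sits flush with the top. The ejector lever stands out at its +x side; its two cheeks there reach to x = 68 mm, below the block's top
- ejector_lever (a joint): angle (rad) of the ejector lever about a level pivot along the holder's y, at holder x = 52, y = 0, z = 40 mm; 0 = up (pin sunk flush), 0.57 = pressed fully down (the pin has risen 30 mm and its top stands 96 mm over the bench). Pressing the pad down takes about 8 N; the lever stays where it is left and so does the pin
- lever_pad (a point): middle of the upper face of the lever's pressing pad (34 mm along the lever, 30 mm across), on an arm of 75 mm from the pivot: at 0 it is 61 mm further out (+x) than the pivot and 44 mm higher, so 84 mm over the bench; at 0.57 it is 75 mm out and 4 mm higher, so 44 mm over the bench. It moves down and a little outwards, along an arc
- locating_pin: loose plain round steel pin, 30 mm diameter, 60 mm long, about 0.3 kg, both edges only broken by 1 mm; origin at the centre of its lower end, z along its axis to its top, which has a small 8 mm dark dot in the middle; sunk in the ejector holder at the start, its origin 6 mm over the bench
- fixture_block: dark steel block, 100 (x) x 190 (y) x 50 mm high, screwed to the bench; origin at the centre of its underside. At y = +45 mm a fixed steel pin of 30 mm diameter stands 22 mm over the block's top; at y = -45 mm is the empty bore
- bore_mouth (a point): centre of the mouth of the empty blind bore, level with the block's top (50 mm over the bench); 31 mm diameter, sharp-edged, no chamfer, z up. The pin drops 26 mm into it by itself and then rests on a tight plug (34 mm of it stand proud); the last 12 mm must be pressed, with about 9 N, until the plug meets the bottom 38 mm below the mouth, where it stays: then 22 mm of the pin stand proud
- screwdriver: loose screwdriver with a red handle, 165 mm long, lying on the bench; origin under its middle; bystander
- tape_measure: loose tape measure, 34 x 79 mm and 60 mm high; origin under its middle; bystander
- bearing: loose ball bearing, 32 mm diameter, 10 mm high, lying flat; origin under its middle; bystander

How it is judged:
By the outcome, as a careful person would: the job done as asked, in the order asked, and still so for the second after the job is handed in, with the robot touching nothing.
It also fails if it takes over 58 s, if anything falls off the work surface, if the arm or the gripper's body presses on something with over 40 N, if the wrist force passes 120 N, or if a joint passes its speed limit or range.

## Working session

There is one attempt and no reset: what is moved stays moved. The work goes in short steps, Python scripts to look and compute and a tool call to move; the robot and the scene stay as the last step left them, time stands still between calls to the robot, and variables do not carry over. Pictures are saved under pics/ and viewed, at most 10 in all, crops included, and the job is handed in when it is done.

Besides the shell and the picture viewer there is one more tool, called as name([rows], argument=value, ...), one row to a line, values as JSON. drive_tool: Moves the arm, as the interface text tells. Its arguments: {"type":"object","properties":{"plan":{"type":"array"},"grip_force":{"type":"number"}},"required":["plan"]}

```bash
mkdir -p pics; ls; python3 - <<'E'
from plant import *
import cv2,numpy as np
s=get_state();print({k:np.round(v,4) for k,v in s.items()})
for n in ("scene","side"):
    c=capture(n);cv2.imwrite(f"pics/{n}0.png",c["pixels"][:,:,::-1]);np.savez(n+"0.npz",**c)
    print(n,c["mtx"],c["world_from_camera"].round(3),[k for k in c])
E
```

```text
pics
{'clock': np.float64(0.0), 'joint_positions': array([-1.189 ,  0.3203,  1.5657,  0.    ,  1.2574, -0.02  ]), 'joint_vel': array([ 0.0017, -0.    ,  0.0003, -0.0011,  0.0016,  0.0004]), 'tau': array([ 2.10000e-03, -4.15518e+01, -2.34162e+01, -1.00000e-04,
        8.10000e-03, -0.00000e+00]), 'eef_pos': array([ 0.2247, -0.5288,  0.2495]), 'ee_rot': array([-3.0766e+00, -6.2650e-01,  5.0000e-04]), 'contact_force': array([ 0.0501, -0.2033,  0.6267]), 'moment': array([-0.0211,  0.0021,  0.0439]), 'grip_force': np.float64(0.0), 'opening': np.float64(0.9983)}
scene [[461.97056886   0.         316.72716705]
 [  0.         461.97056886 198.48864221]
 [  0.           0.           1.        ]] [[-0.831  0.251 -0.496  0.065]
 [-0.556 -0.347  0.755  0.658]
 [ 0.017  0.903  0.428  0.493]
 [ 0.     0.     0.     1.   ]] ['pixels', 'depth', 'mtx', 'world_from_camera']
side [[422.26004105   0.         326.53561299]
 [  0.         422.26004105 202.44601694]
 [  0.           0.           1.        ]] [[-0.945  0.189 -0.267  0.244]
 [-0.326 -0.592  0.737  0.697]
 [-0.018  0.783  0.621  0.728]
 [ 0.     0.     0.     1.   ]] ['pixels', 'depth', 'mtx', 'world_from_camera']
```

View pics/scene0.png

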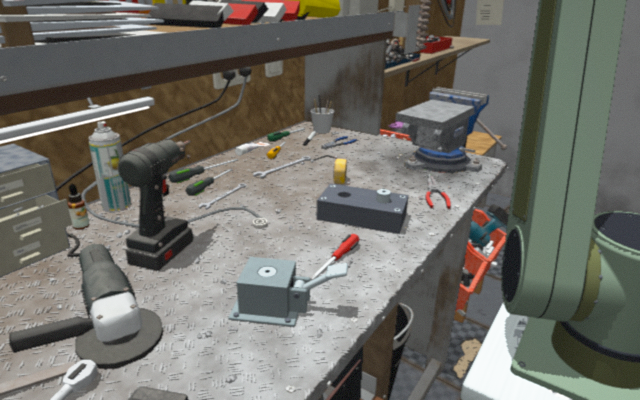

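View pics/side0.png

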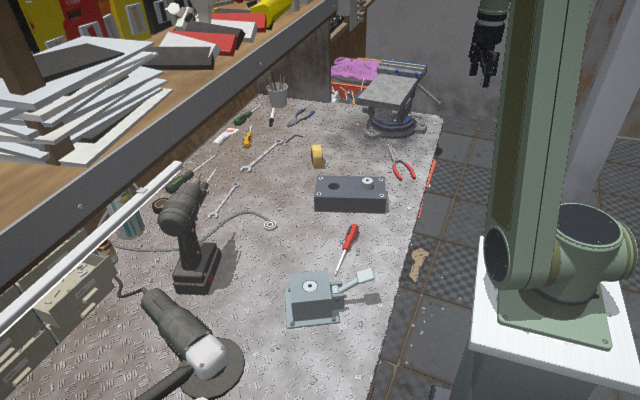

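Scene: holder dot about (267,271), lever pad (338,270), fixture block (362,207), with the fixed pin at (384,192). Side: pin dot (310,286), pad (364,276), bore (335,186), fixed pin (367,182). The screwdriver lies between them. Next I'll measure using depth and both views.

```bash
cat > h.py <<'E'
import numpy as np,cv2
def cloud(c):
    d=c["depth"];v,u=np.mgrid[:d.shape[0],:d.shape[1]];K=c["mtx"]
    P=np.stack([(u-K[0,2])/K[0,0]*d,-(v-K[1,2])/K[1,1]*d,-d],-1)
    W=c["world_from_camera"];W=P@W[:3,:3].T+W[:3,3];W[d<=0]=np.nan;return W
def ray(c,u,v):
    K=c["mtx"];W=c["world_from_camera"];r=np.array([(u-K[0,2])/K[0,0],-(v-K[1,2])/K[1,1],-1]);return W[:3,3],W[:3,:3]@r
def tri(a,b):
    A=np.zeros((3,3));B=np.zeros(3)
    rs=[ray(*a),ray(*b)]
    for o,d in rs:
        d=d/np.linalg.norm(d);M=np.eye(3)-np.outer(d,d);A+=M;B+=M@o
    p=np.linalg.solve(A,B);return p,[np.linalg.norm(np.cross(p-o,d/np.linalg.norm(d))) for o,d in rs]
E
python3 - <<'E'
from h import *
S={n:dict(np.load(n+"0.npz")) for n in("scene","side")}
box={"scene":dict(hold=(235,255,300,290),fix=(312,180,412,215)),"side":dict(hold=(280,265,340,310),fix=(308,172,390,205))}
for n,c in S.items():
    W=cloud(c)
    for k,(a,b,e,f) in box[n].items():
        p=W[b:f,a:e].reshape(-1,3);h=.066 if k=="hold" else .05
        q=p[abs(p[:,2]-h)<.006];(cx,cy),(w,hh),an=cv2.minAreaRect((q[:,:2]*1000).astype(np.float32))
        print(n,k,len(q),q[:,2].mean().round(4),np.round([cx,cy,w,hh,an],1))
    q=(cloud(c)[276,364] if n=="side" else cloud(c)[270,338]);print("pad",q.round(4))
print("dot",tri((S["scene"],267,271),(S["side"],310,286)))
print("pad",tri((S["scene"],338,270),(S["side"],364,276)))
print("fixpin",tri((S["scene"],384,191.5),(S["side"],367,181.5)))
a=cv2.resize(S["scene"]["pixels"][170:330,225:425],None,fx=3,fy=3,interpolation=2)[:,:,::-1]
b=cv2.resize(S["side"]["pixels"][165:335,275:405],None,fx=3.0,fy=3.0,interpolation=2)[:,:,::-1]
cv2.imwrite("pics/b.png",b);cv2.imwrite("pics/a.png",a)
E
```

```text
scene hold 1482 0.0648 [474.  179.5  80.7  79.4  25.6]
scene fix 1612 0.0488 [ 498.7 -192.1  191.3  108.1   16.1]
pad [0.3671 0.1343 0.0844]
side hold 1232 0.066 [472.8 178.6  79.8  79.2  25.7]
side fix 1510 0.0498 [ 497.4 -191.5  190.6  105.6   15. ]
pad [0.3717 0.1335 0.0823]
dot (array([0.47086758, 0.18141212, 0.06831409]), [np.float64(0.000610871958788868), np.float64(0.0006108719587890725)])
pad (array([0.37194247, 0.12818061, 0.07807179]), [np.float64(0.0014394279963793385), np.float64(0.0014394279963793261)])
fixpin (array([ 0.45189566, -0.19859463,  0.07275767]), [np.float64(0.0009061171122600809), np.float64(0.0009061171122601726)])
```

View pics/b.png

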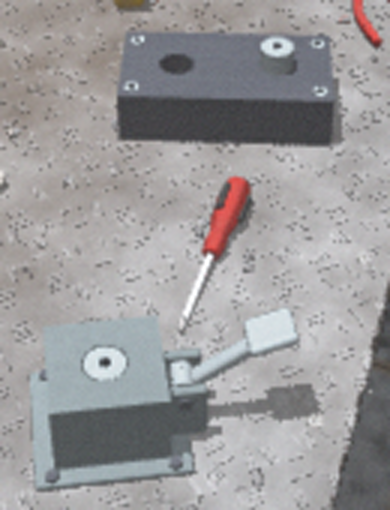

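View pics/a.png

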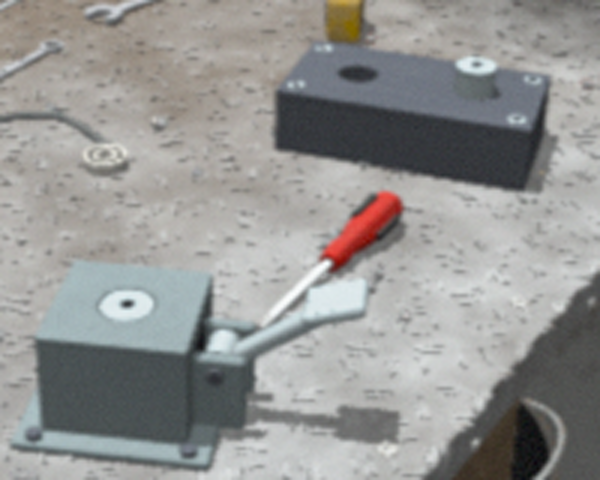

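The pin dot comes out at z≈68 mm (expected 66) and the fixed pin at 73 (expected 72). Holder +x points at about 205.6°. I'll align the tool with the world axes and go above the fixture for a wrist view.

drive_tool([
  [[0,0,0],[0,0,0.77],1],
  [[0,0,0],[0,0,0.77],1],
  [[0,0,0],[0,0,0.76],1],
  [[0.6,-0.94,0],[0,0,0],1],
  [[0.6,-0.94,0],[0,0,0],1],
  [[0.6,-0.94,0],[0,0,0],1],
  [[0.6,-0.94,0],[0,0,0],1],
  [[0.6,-0.94,0],[0,0,0],1],
  [[0.6,-0.94,0],[0,0,0],1],
  [[0.6,-0.94,0],[0,0,0],1],
  [[0.6,-0.94,0],[0,0,0],1],
  [[0.6,-0.94,0],[0,0,0],1],
  [[0.6,-0.94,0],[0,0,0],1],
  [[0.6,-0.94,0],[0,0,0],1],
  [[0.6,-0.94,0],[0,0,0],1],
  [[0,0,0],[0,0,0],1],
  [[0,0,0],[0,0,0],1],
], grip_force=60)

```text
clock: 2.22
eef_pos: [0.4403, -0.191, 0.2501]
ee_rot: [3.141, 0.001, -0.001]
contact_force: [-0.1, -0.6, -0.8]
opening: 1.003
grip_force: 0.0
```

```bash
python3 - <<'E'
from plant import *
from h import *
S={n:dict(np.load(n+"0.npz")) for n in("scene","side")}
print("dot",tri((S["scene"],267.2,271.2),(S["side"],309.8,285.8)))
print("bore",tri((S["scene"],343.8,194.2),(S["side"],333.8,186.2)))
print("fixpin",tri((S["scene"],383.8,191.5),(S["side"],367.2,180.2)))
s=get_state();c=capture("wrist");np.savez("w1.npz",**c,pos=s["eef_pos"],rot=s["ee_rot"])
print(s["eef_pos"],s["ee_rot"],s["clock"],c["mtx"],c["hand_eye"].round(3))
cv2.imwrite("pics/w1.png",c["pixels"][:,:,::-1])
E
```

```text
dot (array([0.47209893, 0.17951227, 0.06637216]), [np.float64(0.0005939667024401769), np.float64(0.0005939667024403447)])
bore (array([ 0.53910021, -0.17656636,  0.0518468 ]), [np.float64(0.000898033955934174), np.float64(0.0008980339559341962)])
fixpin (array([ 0.45434623, -0.20586857,  0.07032106]), [np.float64(0.000604929633539141), np.float64(0.0006049296335393018)])
[ 0.44034733 -0.19098181  0.2500596 ] [ 3.14131177e+00  9.77760200e-04 -1.27429538e-03] 2.225 [[309.70691629   0.         315.03294513]
 [  0.         309.70691629 203.32628888]
 [  0.           0.           1.        ]] [[-0.001  0.954  0.301  0.077]
 [ 1.     0.001  0.    -0.   ]
 [-0.     0.301 -0.954 -0.123]
 [ 0.     0.     0.     1.   ]]
```

View pics/w1.png

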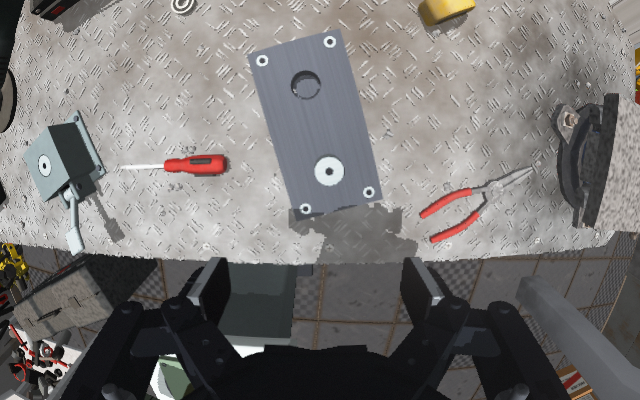

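The wrist view shows the bore at (306,84), the fixed pin dot (330,171) and the pin dot (44,166). I'll cast these rays onto the known heights and compare.

```bash
cat >> h.py <<'E'
from scipy.spatial.transform import Rotation as Ro
def wray(c,u,v):
    K=c["mtx"];p=np.array([u-K[0,2],-(v-K[1,2])]);r=np.linalg.norm(p);t=r/K[0,0]
    d=np.array([*(p/r*np.sin(t)),-np.cos(t)]);H=c["hand_eye"];R=Ro.from_rotvec(c["rot"]).as_matrix()
    return c["pos"]+R@H[:3,3],R@H[:3,:3]@d
def at(c,u,v,z):
    o,d=wray(c,u,v);return o+d*(z-o[2])/d[2]
def wtri(*a):
    A=np.zeros((3,3));B=np.zeros(3)
    for q in a:
        o,d=wray(*q);M=np.eye(3)-np.outer(d,d);A+=M;B+=M@o
    return np.linalg.solve(A,B)
E
python3 - <<'E'
from h import *
c=dict(np.load("w1.npz"))
g=cv2.cvtColor(c["pixels"],cv2.COLOR_RGB2GRAY)
print("bore",at(c,306,84.5,.05),"fix",at(c,329.7,171,.072),"dot",at(c,44.3,166,.066))
for n,(x,y,e,f) in dict(bore=(285,62,328,106),fix=(308,150,352,192)).items():
    q=g[y:f,x:e]; print(n,np.percentile(q,[2,25,50,75,98]))
cr=cv2.resize(c["pixels"][55:200,270:370],None,fx=4,fy=4,interpolation=2)[:,:,::-1];cv2.imwrite("pics/c.png",cr)
for n,(u,v,a) in dict(pinwhite=(44,166,14),fixdot=(329,171,17)).items():
    q=g[v-a:v+a,u-a:u+a]; m=(q>190).astype(np.uint8);cs,_=cv2.findContours(m,0,1);k=max(cs,key=cv2.contourArea);e=cv2.fitEllipse(k);print(n,np.array(e[0])+[u-a,v-a],e[1])
E
```

```text
bore [ 0.5421671  -0.18175347  0.05      ] fix [ 0.45539105 -0.20553376  0.072     ] dot [0.4732106  0.17779641 0.066     ]
bore [ 52. 124. 128. 131. 135.]
fix [ 91.88 120.   123.   228.25 235.  ]
pinwhite [ 44.27977562 165.24593353] (10.819391250610352, 19.911334991455078)
fixdot [328.7609024  170.77159309] (27.367172241210938, 28.160030364990234)
```

View pics/c.png

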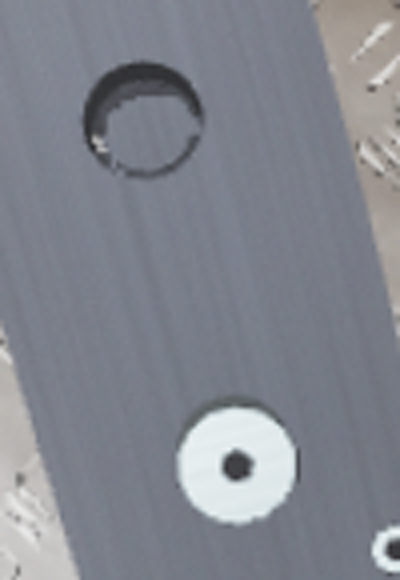

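drive_tool([
  [[0.84,-0.09,0.67],[0,0,0],1],
  [[0.84,-0.09,0.67],[0,0,0],1],
  [[0.84,-0.09,0.67],[0,0,0],1],
  [[0.84,-0.09,0.67],[0,0,0],1],
  [[0,0,0],[0,0,0],1],
  [[0,0,0],[0,0,0],1],
])

```text
clock: 3.02
eef_pos: [0.5408, -0.1806, 0.1702]
ee_rot: [3.141, -0.001, -0.001]
contact_force: [-1.1, 0.2, -0.3]
opening: 1.001
grip_force: 0.0
```

```bash
python3 - <<'E'
from plant import *
from h import *
s=get_state();c=capture("wrist");c.update(pos=s["eef_pos"],rot=s["ee_rot"]);np.savez("w2.npz",**c)
print(s["eef_pos"],s["ee_rot"])
H=c["hand_eye"];K=c["mtx"];R=Ro.from_rotvec(c["rot"]).as_matrix()
def proj(p):
    q=H[:3,:3].T@(R.T@(p-c["pos"])-H[:3,3]);r=np.hypot(q[0],q[1]);t=np.arctan2(r,-q[2]);return K[:2,2]+K[0,0]*t*np.array([q[0],-q[1]])/r
for p in ([.5415,-.181,.05],[.455,-.205,.072]): print(proj(np.array(p)))
u,v=proj(np.array([.5415,-.181,.05])).astype(int);x,y=max(0,u-80),max(0,v-60);print(x,y)
cv2.imwrite("pics/d.png",cv2.resize(c["pixels"][y:y+120,x:x+160],None,fx=4,fy=4,interpolation=2)[:,:,::-1])
E
```

```text
[ 0.54077606 -0.18061415  0.17024328] [ 3.14137589e+00 -8.59733593e-04 -8.37857516e-04]
[315.53314263 202.18915645]
[343.08370916 304.16499057]
235 142
```

View pics/d.png

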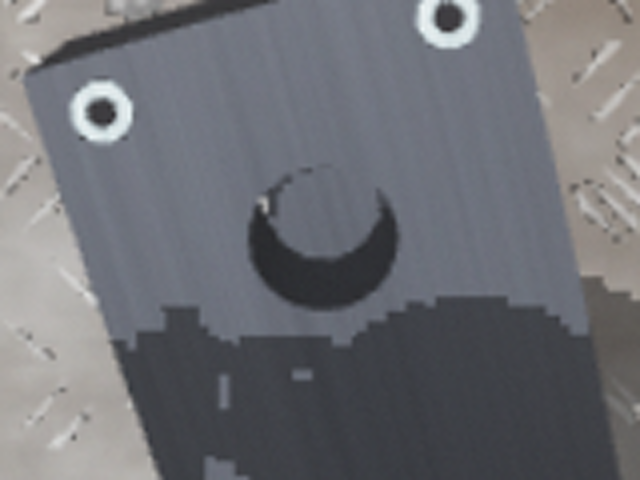

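Bore centre in the crop is about (323,236), i.e. image (315.5,200.6), matching the prediction within 1.6 px. Now to the lever pad with the fingers closing.

drive_tool([
  [[-0.52,-0.94,0],[0,0,0],0],
  [[-0.52,-0.94,0],[0,0,0],0],
  [[-0.52,-0.94,0],[0,0,0],0],
  [[-0.52,-0.94,0],[0,0,0],0],
  [[-0.52,-0.94,0],[0,0,0],0],
  [[-0.52,-0.94,0],[0,0,0],0],
  [[-0.52,-0.94,0],[0,0,0],0],
  [[-0.52,-0.94,0],[0,0,0],0],
  [[-0.52,-0.94,0],[0,0,0],0],
  [[-0.52,-0.94,0],[0,0,0],0],
  [[-0.52,-0.94,0],[0,0,0],0],
  [[0,0,0.5],[0,0,0],0],
  [[0,0,0.5],[0,0,0],0],
  [[0,0,0],[0,0,0],0],
])

```text
clock: 4.82
eef_pos: [0.369, 0.1296, 0.1401]
ee_rot: [3.141, -0.0, -0.001]
contact_force: [-0.5, -1.0, -0.0]
opening: 0.003
grip_force: 0.0
```

```bash
python3 - <<'E'
from plant import *
from h import *
s=get_state();print(s["eef_pos"],s["ee_rot"],s["opening"])
a=dict(np.load("w1.npz"));b=dict(np.load("w2.npz"))
print("bore tri",wtri((a,305.6,84.9),(b,315.5,200.6)),"w2",at(b,315.5,200.6,.05))
for n in("scene","side"):
    c=dict(np.load(n+"0.npz"));W=cloud(c).reshape(-1,3)
    m=(np.hypot(W[:,0]-.371,W[:,1]-.130)<.03)&(W[:,2]>.06)&(W[:,2]<.1);q=W[m]
    r=cv2.minAreaRect((q[:,:2]*1000).astype(np.float32));print(n,m.sum(),q.mean(0),r)
E
```

```text
[0.36897652 0.12964737 0.14007448] [ 3.14118883e+00 -2.56244760e-05 -8.77181549e-04] 0.0030442854274540993
bore tri [ 0.54196567 -0.18111675  0.04701313] w2 [ 0.54286977 -0.18097368  0.05      ]
scene 332 [0.3736221  0.1353333  0.07887226] ((377.3560485839844, 133.477783203125), (44.71622085571289, 31.62587547302246), 24.34645652770996)
side 259 [0.3740049  0.13358941 0.08012515] ((376.6870422363281, 132.86892700195312), (46.88344955444336, 31.182918548583984), 29.344820022583008)
```

drive_tool([
  [[0,0,0.9],[0,0,0],0],
  [[-0.04,0.02,0.2],[0,0,0],0],
  [[-0.04,0.02,0.2],[0,0,0],0],
  [[-0.04,0.02,0.2],[0,0,0],0],
  [[-0.04,0.02,0.2],[0,0,0],0],
  [[-0.04,0.02,0.2],[0,0,0],0],
  [[-0.04,0.02,0.2],[0,0,0],0],
  [[-0.04,0.02,0.2],[0,0,0],0],
  [[-0.04,0.02,0.15],[0,0,0],0],
  [[0,0,0],[0,0,0],0],
])

```text
clock: 6.08
eef_pos: [0.3584, 0.1245, 0.067]
ee_rot: [3.14, 0.001, -0.006]
contact_force: [-3.7, -3.9, 4.2]
opening: 0.0
grip_force: 2.7
```

drive_tool([
  [[0,0,0.07],[0,0,0],0],
  [[0,0,0.07],[0,0,0],0],
  [[0,0,0],[0,0,0],0],
])

```text
clock: 6.45
eef_pos: [0.3583, 0.1244, 0.0638]
ee_rot: [3.14, 0.001, -0.006]
contact_force: [-8.0, -3.6, 19.0]
opening: 0.005
grip_force: 10.7
```

```bash
python3 - <<'E'
from plant import *
from h import *
s=get_state();print(s["contact_force"])
c=capture("side");W=cloud(c).reshape(-1,3)
m=(np.hypot(W[:,0]-.473,W[:,1]-.179)<.012);q=W[m];print(m.sum(),np.percentile(q[:,2],[10,50,90]))
E
```

```text
[-8.00297765 -3.57842193 19.04265703]
89 [0.09479038 0.09600366 0.09745742]
```

Stop reached: 19 N, and the pin top is at 0.096. Now up and over the pin with the fingers opening, then look.

drive_tool([
  [[0,0,-0.5],[0,0,0],0],
  [[0,0,-0.9],[0,0,0],0],
  [[0,0,-0.9],[0,0,0],0.5],
  [[0,0,-0.9],[0,0,0],1],
  [[0,0,-0.9],[0,0,0],1],
  [[0,0,-0.9],[0,0,0],1],
  [[0.95,-0.45,0],[0,0,0],1],
  [[0.95,-0.45,0],[0,0,0],1],
  [[0.95,-0.45,0],[0,0,0],1],
  [[0.95,-0.45,0],[0,0,0],1],
  [[0,0,0],[0,0,0],1],
  [[0,0,0],[0,0,0],1],
])

```text
clock: 8.0
eef_pos: [0.4736, 0.1791, 0.2126]
ee_rot: [3.141, 0.0, -0.001]
contact_force: [-0.1, -1.5, 0.5]
opening: 1.002
grip_force: 0.0
```

```bash
python3 - <<'E'
from plant import *
from h import *
s=get_state();c=capture("wrist");c.update(pos=s["eef_pos"],rot=s["ee_rot"]);np.savez("w3.npz",**c)
print(s["eef_pos"],s["ee_rot"])
g=cv2.cvtColor(c["pixels"],cv2.COLOR_RGB2GRAY)[150:250,265:365]
cs,_=cv2.findContours((g>200).astype(np.uint8),0,1)
for k in cs:
    if cv2.contourArea(k)>300: e=cv2.fitEllipse(k);u=np.array(e[0])+[265,150];print(u,e[1],at(c,*u,.096))
cv2.imwrite("pics/e.png",c["pixels"][100:300,215:415,::-1].repeat(3,0).repeat(3,1))
E
```

```text
[0.4735982  0.17907109 0.21257924] [ 3.14128546e+00  3.03056106e-04 -5.19408504e-04]
[315.68898392 203.61595154] (31.827770233154297, 33.342899322509766) [0.47427557 0.17855524 0.096     ]
```

View pics/e.png

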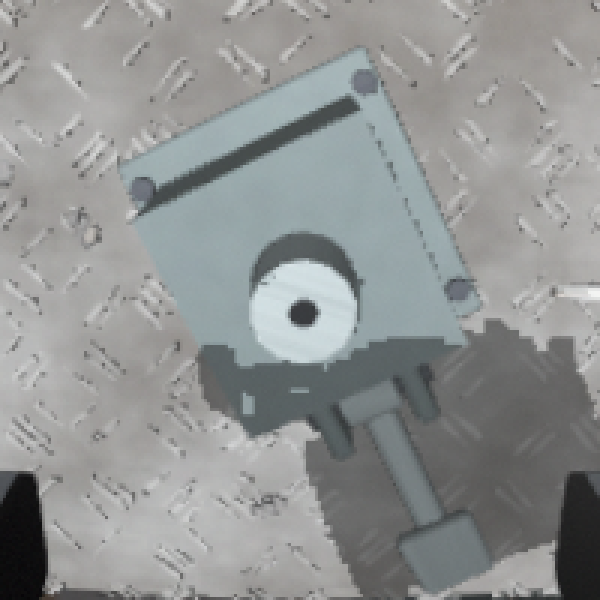

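Pin dot at (316,204), measured pin at (0.474,0.1785). Descend and grip with the TCP near the pin top, which leaves finger clearance when the pin is home.

drive_tool([
  [[0.02,0.02,0.77],[0,0,0],1],
  [[0,0,0.77],[0,0,0],1],
  [[0,0,0.77],[0,0,0],1],
  [[0,0,0.76],[0,0,0],1],
  [[0,0,0.76],[0,0,0],1],
  [[0,0,0],[0,0,0],1],
  [[0,0,0],[0,0,0],0.2],
  [[0,0,0],[0,0,0],0.2],
  [[0,0,0],[0,0,0],0.2],
  [[0,0,0],[0,0,0],0.2],
  [[0,0,0],[0,0,0],0.2],
  [[0,0,0],[0,0,0],0.2],
], grip_force=60)

```text
clock: 9.55
eef_pos: [0.4751, 0.1789, 0.0976]
ee_rot: [-3.142, -0.001, -0.001]
contact_force: [-0.2, -0.9, 4.2]
opening: 0.327
grip_force: 58.8
```

drive_tool([
  [[0,0,-0.2],[0,0,0],0.2],
  [[0,0,-0.4],[0,0,0],0.2],
  [[0,0,-0.7],[0,0,0],0.2],
  [[0,0,-0.7],[0,0,0],0.2],
  [[0,0,-0.7],[0,0,0],0.2],
  [[0,0,-0.7],[0,0,0],0.2],
  [[0,0,0],[0,0,0],0.2],
  [[0,0,0],[0,0,0],0.2],
])

```text
clock: 10.55
eef_pos: [0.474, 0.1787, 0.1985]
ee_rot: [3.141, 0.001, -0.003]
contact_force: [0.0, 0.5, -4.2]
opening: 0.323
grip_force: 59.5
```

```bash
python3 - <<'E'
from plant import *
from h import *
s=get_state();c=capture("wrist");c.update(pos=s["eef_pos"],rot=s["ee_rot"]);np.savez("w4.npz",**c)
print(s["eef_pos"],s["ee_rot"],s["opening"])
g=cv2.cvtColor(c["pixels"],cv2.COLOR_RGB2GRAY)
cs,_=cv2.findContours((g>195).astype(np.uint8),0,1)
for k in cs:
    if cv2.contourArea(k)>300 and len(k)>5: e=cv2.fitEllipse(k);u=np.array(e[0]);print(u,e[1],at(c,*u,s["eef_pos"][2]-.0016))
cv2.imwrite("pics/f.png",c["pixels"][100:400,115:515,::-1].repeat(2,0).repeat(2,1))
E
```

```text
[0.4740129  0.17866748 0.19851434] [ 3.14098739e+00  5.72985811e-04 -2.92412216e-03] 0.3230990118430223
[ 28.65237999 237.61302185] (27.78288459777832, 62.3129997253418) [0.48826993 0.3627995  0.19691434]
[ 52.59210205 128.55024719] (25.274913787841797, 96.49192810058594) [0.55265386 0.31676913 0.19691434]
[106.98408508  74.40471649] (38.380123138427734, 51.99604415893555) [0.57387006 0.27483783 0.19691434]
[497.16537476  22.46737862] (19.309370040893555, 26.9897518157959) [0.59621544 0.09717116 0.19691434]
```

View pics/f.png

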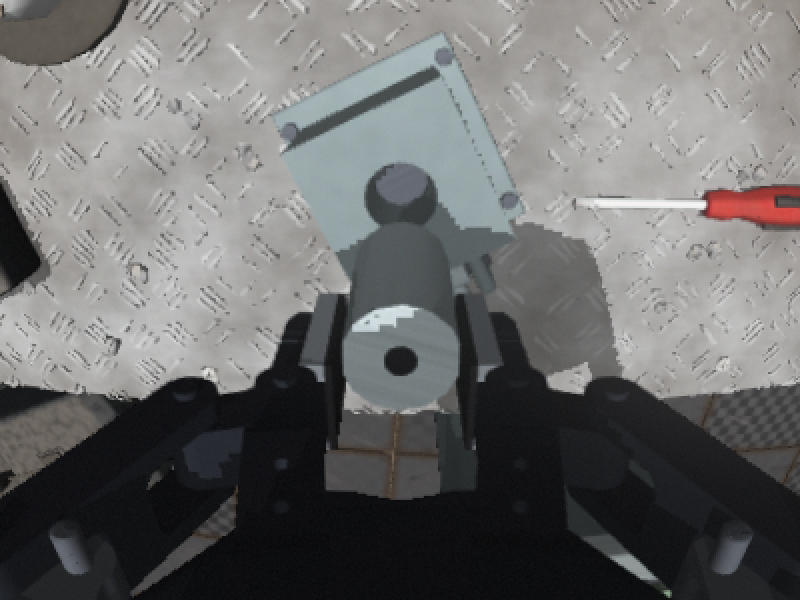

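Pin held upright, top dot at crop (401,360), i.e. image (315.3,279.8), with its lower edge at about v=211. I'll work out its place in the hand and its tilt.

```bash
python3 - <<'E'
from h import *
c=dict(np.load("w4.npz"));b=dict(np.load("w2.npz"));z=c["pos"][2]-.0016
g=cv2.cvtColor(c["pixels"],cv2.COLOR_RGB2GRAY)[268:292,303:328]
cs,_=cv2.findContours((g<70).astype(np.uint8),0,1);k=max(cs,key=cv2.contourArea);m=cv2.moments(k);u=np.array([m["m10"]/m["m00"]+303,m["m01"]/m["m00"]+268]);print(u,cv2.contourArea(k))
t=at(c,*u,z);print("top",t,"low far edge",at(c,315.3,211,z-.06),"top near/far edges",at(c,315.3,304.2,z),at(c,315.3,252,z))
print("low sides (max width rows 225)",at(c,115+178-.25,225,z-.06)[1],at(c,115+225.5,225,z-.06)[1])
print("in hand",t-c["pos"])
E
```

```text
[314.89713155 280.11968348] 168.5
top [0.47346388 0.17878562 0.19691434] low far edge [0.48715365 0.17851269 0.13691434] top near/far edges [0.45929973 0.17859429 0.19691434] [0.48837203 0.178598   0.19691434]
low sides (max width rows 225) 0.19300543012743201 0.16230509640623433
in hand [-0.00054903  0.00011814 -0.0016    ]
```

drive_tool([
  [[0.18,0.5,0],[0,0,0],0.2],
  [[0.18,0.95,0],[0,0,0],0.2],
  [[0.18,0.95,0],[0,0,0],0.2],
  [[0.18,0.95,0],[0,0,0],0.2],
  [[0.18,0.95,0],[0,0,0],0.2],
  [[0.18,0.95,0],[0,0,0],0.2],
  [[0.18,0.95,0],[0,0,0],0.2],
  [[0.18,0.95,0],[0,0,0],0.2],
  [[0.18,0.95,0],[0,0,0],0.2],
  [[0.18,0.95,0],[0,0,0],0.2],
  [[0.18,0.95,0],[0,0,0],0.2],
  [[0.18,0.95,0],[0,0,0],0.2],
  [[0.15,0.95,0],[0,0,0],0.2],
  [[0,0.07,0.5],[0,0,0],0.2],
  [[0,0,0.5],[0,0,0],0.2],
  [[0,0,0],[0,0,0],0.2],
  [[0,0,0],[0,0,0],0.2],
])

```text
clock: 12.72
eef_pos: [0.5443, -0.1796, 0.1693]
ee_rot: [-3.142, -0.002, 0.0]
contact_force: [0.6, 0.9, -3.2]
opening: 0.326
grip_force: 59.8
```

```bash
python3 - <<'E'
from plant import *
from h import *
s=get_state();c=capture("wrist");c.update(pos=s["eef_pos"],rot=s["ee_rot"]);np.savez("w5.npz",**c)
print(s["eef_pos"],s["ee_rot"],s["opening"],s["contact_force"],s["moment"])
cv2.imwrite("pics/g.png",cv2.resize(c["pixels"][140:320,235:395],None,fx=3.3,fy=3.3,interpolation=2)[:,:,::-1])
E
```

```text
[ 0.54428583 -0.17963477  0.16930131] [-3.14155195e+00 -2.01459992e-03  1.69792502e-04] 0.3263164752017519 [ 0.63698322  0.94669493 -3.15447302] [0.02477187 0.03836968 0.01272276]
```

View pics/g.png

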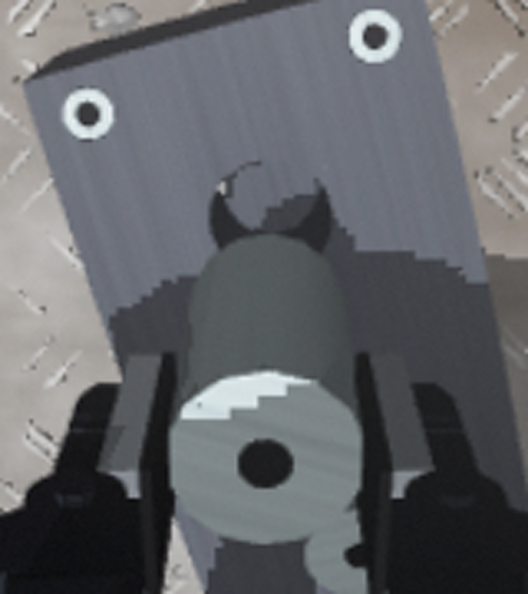

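Bore spans columns 209–331 in the crop (u≈316.5), about 1.2 mm to world −y of the pin axis, which agrees with the measured −0.181. I'll correct for it and descend to just above the mouth.

drive_tool([
  [[-0.03,0.05,0.6],[0,0,0],0.2],
  [[0,0,0.6],[0,0,0],0.2],
  [[0,0,0.6],[0,0,0],0.2],
  [[0,0,0],[0,0,0],0.2],
  [[0,0,0],[0,0,0],0.2],
])

```text
clock: 13.4
eef_pos: [0.5441, -0.1817, 0.1164]
ee_rot: [3.141, 0.001, 0.003]
contact_force: [0.1, -0.2, -3.1]
opening: 0.323
grip_force: 59.8
```

drive_tool([
  [[0,0,0.1],[0,0,0],0.2],
  [[0,0,0.07],[0,0,0],0.2],
  [[0,0,0.07],[0,0,0],0.2],
  [[0,0,0],[0,0,0],0.2],
])

```text
clock: 13.9
eef_pos: [0.5444, -0.1818, 0.1116]
ee_rot: [3.141, 0.0, 0.006]
contact_force: [-3.5, 2.0, 13.7]
opening: 0.326
grip_force: 61.7
```

Resting on the rim. The side force points to −x, +y, the same way as the offset from the target, so I'll ease that way.

drive_tool([
  [[-0.01,-0.01,-0.03],[0,0,0],0.2],
  [[-0.01,-0.01,0],[0,0,0],0.2],
  [[-0.01,-0.01,0],[0,0,0],0.2],
  [[0,0,0.03],[0,0,0],0.2],
  [[0,0,0],[0,0,0],0.2],
])

```text
clock: 14.52
eef_pos: [0.5425, -0.1808, 0.1082]
ee_rot: [3.141, 0.0, 0.001]
contact_force: [0.6, -0.0, -2.7]
opening: 0.327
grip_force: 59.9
```

It has dropped in. Down towards the plug.

drive_tool([
  [[0,0,0.15],[0,0,0],0.2],
  [[0,0,0.15],[0,0,0],0.2],
  [[0,0,0.15],[0,0,0],0.2],
  [[0,0,0.15],[0,0,0],0.2],
  [[0,0,0],[0,0,0],0.2],
])

```text
clock: 15.15
eef_pos: [0.5424, -0.1808, 0.0895]
ee_rot: [-3.141, -0.001, 0.001]
contact_force: [1.8, 0.8, -3.9]
opening: 0.327
grip_force: 59.8
```

drive_tool([
  [[0,0,0.1],[0,0,0],0.2],
  [[0,0,0.08],[0,0,0],0.2],
  [[0,0,0.08],[0,0,0],0.2],
  [[0,0,0.08],[0,0,0],0.2],
  [[0,0,0.06],[0,0,0],0.2],
  [[0,0,0.06],[0,0,0],0.2],
  [[0,0,0],[0,0,0],0.2],
])

```text
clock: 16.02
eef_pos: [0.5428, -0.1809, 0.0774]
ee_rot: [3.141, 0.0, 0.002]
contact_force: [-0.4, 1.4, 5.1]
opening: 0.324
grip_force: 60.7
```

drive_tool([
  [[0,0,0.06],[0,0,0],0.2],
  [[0,0,0.06],[0,0,0],0.2],
  [[0,0,0.05],[0,0,0],0.2],
  [[0,0,0],[0,0,0],0.2],
])

```text
clock: 16.52
eef_pos: [0.5432, -0.181, 0.0743]
ee_rot: [3.141, 0.0, 0.004]
contact_force: [-3.3, 1.3, 17.9]
opening: 0.32
grip_force: 62.1
```

drive_tool([
  [[0,0,0.05],[0,0,0],0.2],
  [[0,0,0.03],[0,0,0],0.2],
  [[0,0,0],[0,0,0],0.2],
])

```text
clock: 16.9
eef_pos: [0.5437, -0.181, 0.0742]
ee_rot: [3.14, 0.0, 0.007]
contact_force: [-7.2, 3.5, 31.6]
opening: 0.324
grip_force: 63.4
```

```bash
python3 -c "
from plant import *
s=get_state();print(s['eef_pos'],s['contact_force'])"
```

```text
[ 0.54369832 -0.18101445  0.074199  ] [-7.18586562  3.47614065 31.60884437]
```

Bottomed: z stays put while the force climbs to 32 N. Relax, release, retreat upwards and check the heights.

drive_tool([
  [[0,0,-0.08],[0,0,0],0.2],
  [[0,0,0],[0,0,0],0.2],
  [[0,0,0],[0,0,0],1],
  [[0,0,0],[0,0,0],1],
  [[0,0,0],[0,0,0],1],
  [[0,0,0],[0,0,0],1],
  [[0,0,-0.4],[0,0,0],1],
  [[0,0,-0.8],[0,0,0],1],
  [[0,0,-0.8],[0,0,0],1],
  [[0,0,-0.8],[0,0,0],1],
  [[0,0,-0.8],[0,0,0],1],
  [[-0.7,0,-0.8],[0,0,0],1],
  [[-0.9,0,-0.8],[0,0,0],1],
  [[-0.9,0,0],[0,0,0],1],
  [[-0.5,0,0],[0,0,0],1],
  [[0,0,0],[0,0,0],1],
])

```text
clock: 18.9
eef_pos: [0.4519, -0.1808, 0.2276]
ee_rot: [3.141, -0.0, 0.001]
contact_force: [0.4, -0.5, -0.2]
opening: 0.996
grip_force: 0.0
```

```bash
python3 - <<'E'
from plant import *
from h import *
s=get_state();print(s["eef_pos"],s["opening"])
for n in("side","scene"):
    c=capture(n);W=cloud(c).reshape(-1,3)
    for k,(x,y) in dict(pin=(.5425,-.181),fix=(.455,-.2045)).items():
        q=W[np.hypot(W[:,0]-x,W[:,1]-y)<.010];print(n,k,len(q),np.percentile(q[:,2],[25,50,75]).round(4))
c=capture("wrist");c.update(pos=s["eef_pos"],rot=s["ee_rot"])
g=cv2.cvtColor(c["pixels"],cv2.COLOR_RGB2GRAY)
cs,_=cv2.findContours((g>190).astype(np.uint8),0,1)
for k in cs:
    if len(k)>5 and cv2.contourArea(k)>250:
        e=cv2.fitEllipse(k)
        if e[1][0]/e[1][1]>.85: print(np.round(e[0],1),np.round(e[1],1),at(c,*e[0],.072))
E
```

```text
[ 0.45192666 -0.18082776  0.22756602] 0.9960228684391758
side pin 23 [0.0719 0.0728 0.0734]
side fix 28 [0.0709 0.0722 0.0727]
scene pin 26 [0.0705 0.0709 0.0717]
scene fix 27 [0.0707 0.0711 0.0717]
[340.3 189.5] [28.5 29.7] [ 0.45418424 -0.20441666  0.072     ]
[315.3  95.7] [31.1 31.7] [ 0.54039301 -0.18109053  0.072     ]
```

Both pins stand at the same height, the distance between them is 89 mm as expected, and the robot is clear. I'm handing in.

```bash
python3 -c "
from plant import *
print(close_job())"
```

```text
the job is handed in; nothing more can be done
None
```

The lever was pressed and the locating pin is fully home in the bore, measured level with the fixed pin to within about 1 mm; the gripper is open and clear, no move went near the screwdriver, tape measure or bearing, and the job was handed in at about 19 s.

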